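# Push the teal carton along the roller track into its bay

### The arm

A 6-joint arm with a two-finger parallel gripper is mounted at the origin on a cart in front of the work surface, level with it; the furniture and walls round the work are solid. World frame = base frame: x ahead of the robot, y to its left, z up, the work surface at z = 0. Lengths are in m, angles in rad, forces in N, time in s.
With the tool pointing down it reaches from about 0.375 to 0.975 m from the base axis. Payload 3.8 kg.
Tool frame: the origin (TCP) lies at the very end of the fingers, on their centre line; the grasp point (between the pads) lies behind it (env.tcp_to_grasp is the z of the grasp point in the tool frame, in m); z points along the fingers, x is the direction in which the jaws open and shut, and the axes are right-handed (so a half turn about z gives the same grasp; the last joint's range is limited). The gripper opens to 85 mm and grips with 20 to 120 N. Pads are 22 mm wide; open, the fingers measure 114 mm over their backs; the gripper's body (76 mm by 85 mm) begins 54 mm behind the grasp point. The pads swing forward as they close: fully open they stand 13 mm farther back than shut.
Start: joints at [1.104, 0.264, 1.604, -0, 1.274, -0.037], TCP at [0.281, 0.614, 0.231] pointing down, gripper open.
Joint ranges: [-2.63, 2.63], [-0.94, 2.18], [0.31, 2.57], [-1.31, 4.45], [0, 2.66], [-2.55, 2.55]. Speed limits (rad/s): [2.57, 2.57, 3.14, 3.14, 3.14, 3.14].

### API

Orientations are given as a unit quaternion [x, y, z, w].
In Python, from plant import env gives the robot as it stands. Calls block until the motion is done:
- env.move_pose(position, orientation): joint-space move of the TCP to a pose.
- env.movel(position, ori=None, velocity=0.15): straight line of the TCP; ori=None keeps the orientation; velocity is the mean speed in m/s.
- env.move_joints(angles): joint-space move.
- env.command_gripper(opening, grasp_force=None): opening from 0.0 (shut) to 1.0 (fully open); grasp_force is the grip in N (None keeps the last); returns when the fingers have stopped.
- env.wait(seconds).
- env.ik(position, orientation): joint angles nearest the present ones, or None.
- env.get_obs(): the state.
- env.read_camera(name): name is "side" or "top"; returns a dict with "pixels" (420x560x3 uint8, red, green, blue), "fx", "fy", "cx", "cy" (pixels), "R" (3x3) and "t" (3): a world point X has camera coordinates R X + t. Camera axes: x right, y down, z forward; pixel columns grow to the right and rows downward; lengths in m; the calibration is good to about 2 mm. A picture is of the moment at which its call begins. There is no depth.
A pose or a line that the arm cannot do raises env.Unreachable and nothing moves.
- env.finish_job(): hands the job in, once; it reports no verdict.
The state is a dict: "t": time; "joint_pos": joint angles; "joint_vel": joint speeds; "joint_torque": joint torques, N m; "tcp_pos": TCP position; "tcp_rot": TCP orientation; "force": force on the tool from outside, world axes, zero at the start; "torque": the same for the moment, N m; "opening": opening from 0.0 (shut) to 1.0 (fully open).
Only numpy, scipy, OpenCV 4.12 (cv2) and the standard library are available. Lean on these libraries where they do the work, as an engineer would, in place of code of your own. Each camera call takes 0.05 s, during which the arm holds its last target.

### The job

Two cartons stand on the short roller track on the lab bench. Push the one with the teal tape round it along the rollers into the blue bay at its own end of the track (the end it stands nearer), until it sits fully home against the end stop. Do not lift it off the track, and leave the carton with the yellow tape where it stands.

Things in the scene. Friction and masses are not known exactly. Their poses are not given: they have to be found in the camera images.
- teal_carton: Carton to push: closed pale box, wide teal tape round its middle, 140x99x60 mm high, 0.18-0.35 kg, too wide to grasp. Origin: centre of underside; x along the 140 mm side, which lies along the track; z up. Stands on either half of the track, the yellow one on the other. Free gap between their facing ends, at mid track: 90-150 mm, full track width; shut fingers fit there to push outwards.
- yellow_carton: Carton to leave alone: same box, 140x99x60 mm, but with wide yellow tape round it; it stands on the rollers of the other half of the track. Origin: centre of underside; x along the 140 mm side, z up.
- bay_left (a point): Where the centre of a carton's underside lies when fully home in the left (+y) bay. Its y axis points left along the track's centre line (bay_right to bay_left, 570 mm), z up. Bay: floor 44 mm over the bench, blue cheeks 113 mm apart, mouth 75 mm inward of this point, blue end stop's face 70 mm outward; cheeks and stop rise 51 mm over the floor. Push: 1 N on rollers, up to 3 N in the bay.
- bay_right (a point): The same point in the right (-y) bay; same axes (its y points left, to mid track), end stop's face 70 mm to the right. Between the bays 12 grey rollers, 20 mm thick, 36 mm apart, turn freely; their tops are 1 mm above this point. Aluminium side guides 113 mm apart inside rise 15 mm over the roller tops and keep a carton in line. The track is fixed, level, 734x129 mm over all.

How it is judged:
At the end, for the whole second after the job is handed in: The teal carton stands flat and at rest in the bay at its end of the track, within 12 mm of the end stop and within 10 degrees of the track's line; the yellow carton is within 25 mm of where it stood (((horizontal distance between teal_carton and bay_left below 0.018 m and y of teal_carton in the frame of bay_left above -0.012 m) or (horizontal distance between teal_carton and bay_right below 0.018 m and y of teal_carton in the frame of bay_right below 0.012 m)) and z of teal_carton in the frame of bay_left below 0.006 m and angle between teal_carton's own z axis and vertical below 0.1 rad and angle between the x axis of teal_carton and the y axis of bay_left, either way round below 0.175 rad and linear speed of teal_carton below 0.01 m/s and distance of yellow_carton from where it was at the start of the episode below 0.025 m); the robot touches nothing.
It fails at once if the yellow carton is shifted by more than 25 mm (distance of yellow_carton from where it was at the start of the episode above 0.025 m).
It fails at once if the teal carton is lifted more than 20 mm off the track (z of teal_carton in the frame of bay_left above 0.021 m).
It also fails if it takes over 38 s, if anything falls off the work surface, if the arm or the gripper's body presses on something with over 40 N, if the wrist force passes 120 N, or if a joint passes its speed limit or range.

## Working session

There is one attempt and no reset: what is moved stays moved. The work goes in short steps, each a Python script; the robot and the scene stay as the last script left them, time stands still between calls to the robot, and variables do not carry over. Pictures are saved under pics/ and viewed, and the job is handed in when it is done.

```bash
mkdir -p pics; python3 - <<'E'
from plant import env
import cv2
for n in("top","side"):
    c=env.read_camera(n);cv2.imwrite(f"pics/{n}0.png",c["pixels"][:,:,::-1])
    print(n,c["fx"],c["fy"],c["cx"],c["cy"],c["R"],c["t"])
o=env.get_obs();print(o,env.tcp_to_grasp)
E
```

```text
top 482.3946537767904 482.3946537767904 275.6776846769188 207.93515677993383 [[-0.00112736 -0.99997091 -0.00754434]
 [-0.99737732  0.00167034 -0.07235813]
 [ 0.07236863  0.00744299 -0.99735018]] [-0.01580139  0.51165137  1.36021987]
side 491.3471433005827 491.3471433005827 275.42566939325394 213.8318464488885 [[ 0.85508007 -0.51835963 -0.01188987]
 [-0.21049818 -0.32609611 -0.92160287]
 [ 0.47384449  0.79054704 -0.38795204]] [-0.41805176  0.17437638  1.07514869]
{'t': 0.1, 'joint_pos': array([ 1.10409987e+00,  2.64705708e-01,  1.60523284e+00, -8.19085746e-07,
        1.27370390e+00, -3.69276444e-02]), 'joint_vel': array([-0.0005646 , -0.00222978, -0.00272095, -0.00228277, -0.00072449,
        0.00136229]), 'joint_torque': array([-6.62518642e-05, -5.16709793e+01, -3.68589413e+01, -6.42070495e-05,
        6.34409225e-03, -2.23765710e-05]), 'tcp_pos': array([0.28096836, 0.61301981, 0.23007021]), 'tcp_rot': array([ 8.41623117e-01,  5.40064327e-01, -8.82227937e-04,  5.21625896e-04]), 'force': array([-0.13705881,  1.21555395, -0.5882861 ]), 'torque': array([-0.05247351,  0.00751986, -0.02747749]), 'opening': 0.9991670995502994} -0.0187
```

```bash
ls -la . pics
```

```text
.:
total 12
drwxr-xr-x  3 agent agent 4096 Dec  7 15:45 .
drwxr-xr-x 23 root  root  4096 Dec  7 15:45 ..
drwxr-xr-x  2 agent agent 4096 Dec  7 15:45 pics

pics:
total 708
drwxr-xr-x 2 agent agent   4096 Dec  7 15:45 .
drwxr-xr-x 3 agent agent   4096 Dec  7 15:45 ..
-rw-r--r-- 1 agent agent 338151 Dec  7 15:45 side0.png
-rw-r--r-- 1 agent agent 375663 Dec  7 15:45 top0.png
```

View pics/top0.png

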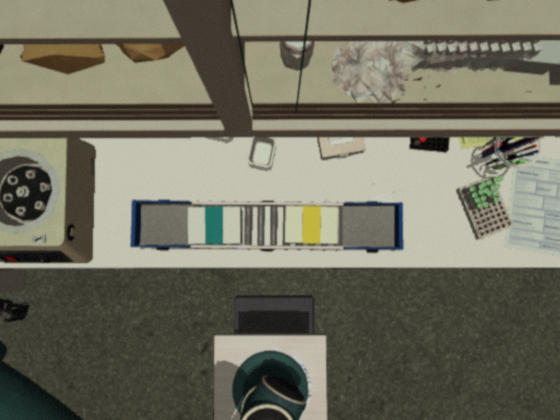

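View pics/side0.png

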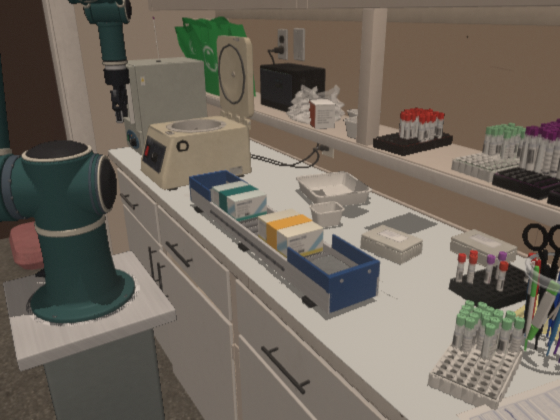

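The teal carton is at the left (top picture, cols ~189-240, row 225) and the yellow one at cols ~285-340. The bays end at cols ~133 and 403. I'll zoom in and measure.

```bash
python3 - <<'E'
import cv2
a=cv2.imread("pics/top0.png")[185:265,125:285];b=cv2.imread("pics/top0.png")[185:265,255:415]
cv2.imwrite("pics/z.png",cv2.vconcat([cv2.resize(x,None,fx=5,fy=3.7,interpolation=cv2.INTER_CUBIC) for x in(a,b)]))
c=cv2.imread("pics/side0.png")[160:320,185:385]
cv2.imwrite("pics/zs.png",cv2.resize(c,(750,600),interpolation=cv2.INTER_CUBIC))
E
```

```text
(no output)
```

View pics/z.png

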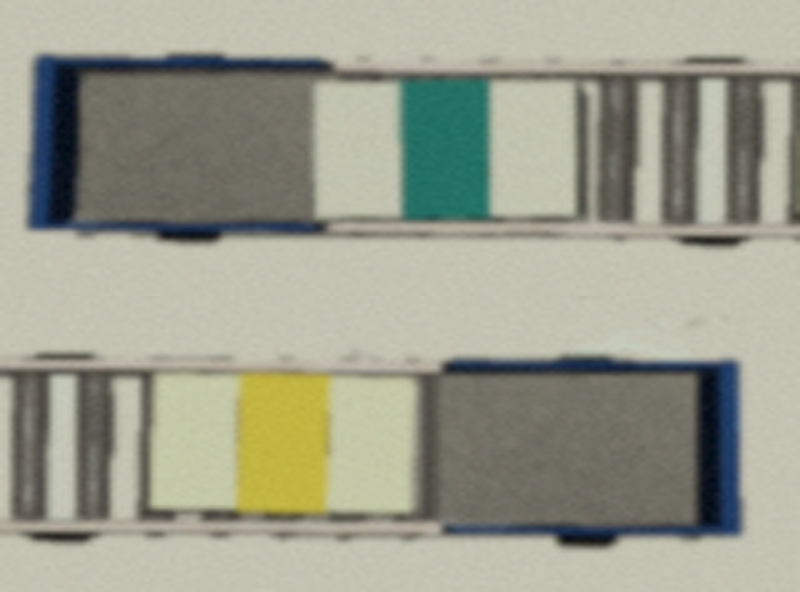

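View pics/zs.png

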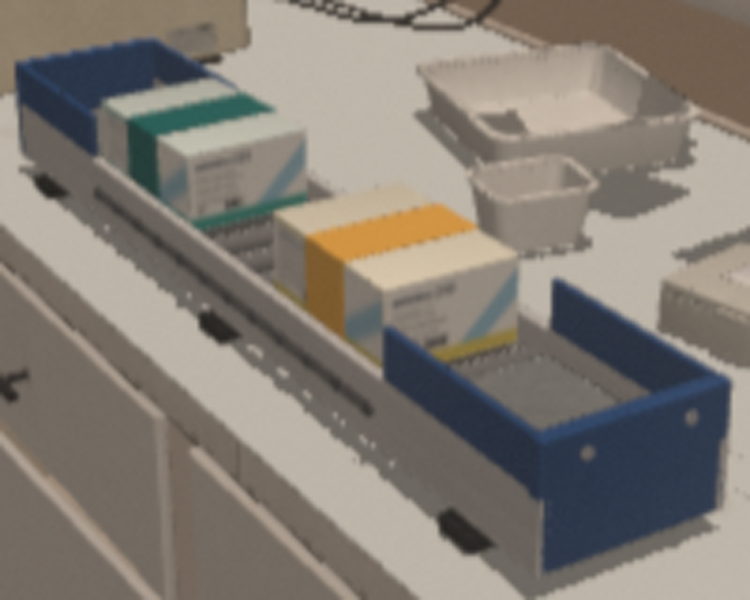

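```bash
cat > h.py <<'E'
import numpy as np
from plant import env
def back(c,u,v,z):
    d=c["R"].T@np.array([(u-c["cx"])/c["fx"],(v-c["cy"])/c["fy"],1]); o=-c["R"].T@c["t"]
    return o+d*(z-o[2])/d[2]
E
python3 - <<'E'
from h import *
c=env.read_camera("top")
def P(n,x,y,p,z):
    u=x/5+(125,255)[p];v=(y-296*p)/3.7+185
    print(n,back(c,u-.4,v-.4,z).round(4))
for q in[(313,80),(313,217),(577,80),(577,217)]:P("teal",*q,0,.105)
for q in[(150,373),(150,513),(418,376),(418,516)]:P("yel",*q,1,.105)
for q in[(38,57),(30,228),(52,70),(48,220)]:P("L",*q,0,.095)
for q in[(738,362),(740,533),(718,370),(720,525)]:P("R",*q,1,.095)
s=env.read_camera("side")
for q in[(303,130),(195,160),(275,208),(400,187)]:print("side",back(s,q[0]*200/750+185-.4,q[1]*160/600+160-.4,.105).round(4))
E
```

```text
teal [0.5104 0.2202 0.105 ]
teal [0.4113 0.219  0.105 ]
teal [0.5101 0.0785 0.105 ]
teal [0.4111 0.078  0.105 ]
yel [ 0.5121 -0.0411  0.105 ]
yel [ 0.411  -0.0408  0.105 ]
yel [ 0.5097 -0.1845  0.105 ]
yel [ 0.4087 -0.1834  0.105 ]
L [0.5283 0.3715 0.095 ]
L [0.4035 0.3732 0.095 ]
L [0.5187 0.3637 0.095 ]
L [0.4093 0.3637 0.095 ]
R [ 0.5204 -0.3582  0.095 ]
R [ 0.3962 -0.3568  0.095 ]
R [ 0.5145 -0.3473  0.095 ]
R [ 0.402  -0.3462  0.095 ]
side [0.5042 0.0753 0.105 ]
side [0.4114 0.0649 0.105 ]
side [ 0.4162 -0.0399  0.105 ]
side [ 0.5041 -0.0539  0.105 ]
```

Track centre is about (0.462, 0.0075), tilted about 0.01 rad. The gap runs from y≈-0.041 to 0.078, and the left stop face is at y≈0.3625. Next I'll shut the gripper and go above the gap.

```bash
python3 - <<'E'
from h import *
import cv2
from scipy.spatial.transform import Rotation as R
env.command_gripper(0.0)
q=(R.from_euler('z',-0.0099)*R.from_quat([1,0,0,0])).as_quat()
env.move_pose([0.462,0.019,0.20],q)
o=env.get_obs();print(o["t"],o["tcp_pos"],o["joint_pos"],o["force"],o["opening"])
env.movel([0.462,0.019,0.125],velocity=0.15)
for n in("top","side"):
    c=env.read_camera(n);cv2.imwrite(f"pics/{n}1.png",c["pixels"][:,:,::-1])
o=env.get_obs();print(o["t"],o["tcp_pos"],o["force"])
a=cv2.imread("pics/side1.png")[130:330,150:417]
cv2.imwrite("pics/zs1.png",cv2.resize(a,(800,600)))
E
```

```text
3.1917 [0.46231406 0.01963292 0.20015654] [-1.15911518e-02 -1.23487085e-01  2.07567235e+00  2.79656999e-04
  1.18905179e+00 -2.87972611e-03] [ 0.51405135  0.60251543 -0.88860629] 0.0020163276908423708
3.9417 [0.46330756 0.01912386 0.12640352] [ 0.67988488 -0.07694474 -0.01863293]
```

View pics/zs1.png

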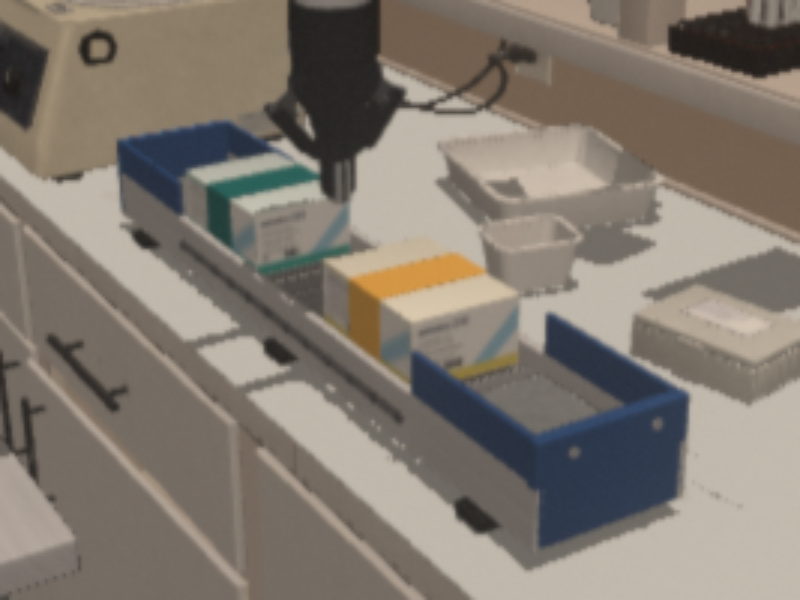

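View pics/top1.png

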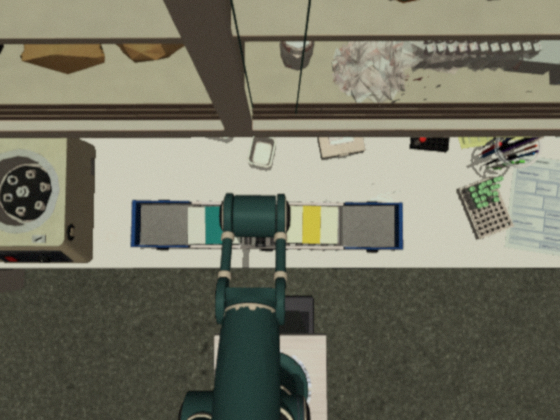

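The shut fingers (side crop ~(340,195)) hang over the gap, clear of both cartons. I'll lower them and push in steps while checking force.

```bash
python3 - <<'E'
from h import *
import cv2
env.movel([0.462,0.019,0.066],velocity=0.1)
f0=env.get_obs()["force"];print("f0",f0)
X=lambda y:0.462+0.0099*(y-0.0075)
for y in [0.06,0.09,0.13,0.17,0.195,0.203,0.207]:
    env.movel([X(y),y,0.066],velocity=0.05)
    o=env.get_obs();f=o["force"]-f0;print(round(o["t"],2),o["tcp_pos"].round(4),f.round(2))
    if abs(f[1])>8:break
for n in("top","side"):
    c=env.read_camera(n);cv2.imwrite(f"pics/{n}2.png",c["pixels"][:,:,::-1])
a=cv2.imread("pics/side2.png")[130:330,150:417];cv2.imwrite("pics/zs2.png",cv2.resize(a,(800,600)))
a=cv2.imread("pics/top2.png")[185:265,125:285];cv2.imwrite("pics/z2.png",cv2.resize(a,(800,400)))
E
```

```text
f0 [0.52947218 0.74896963 0.72677503]
5.65 [0.4625 0.06   0.0659] [-0.54 -1.1  -0.43]
6.4 [0.4628 0.0902 0.066 ] [-1.29 -0.51 -1.44]
7.35 [0.4632 0.1301 0.066 ] [-0.46 -0.6   0.17]
8.3 [0.4637 0.1702 0.0661] [-0.22 -0.83 -0.51]
8.95 [0.4639 0.1954 0.066 ] [-0.12 -0.46 -0.91]
9.26 [0.464  0.2033 0.066 ] [-1.16 -0.72 -0.53]
9.51 [0.4641 0.2073 0.0661] [-0.25 -0.91 -0.22]
```

View pics/zs2.png

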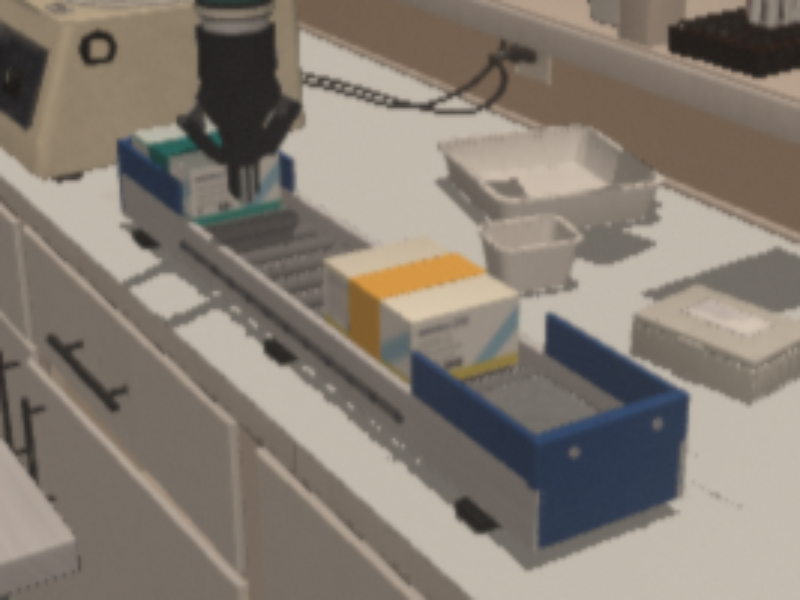

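View pics/z2.png

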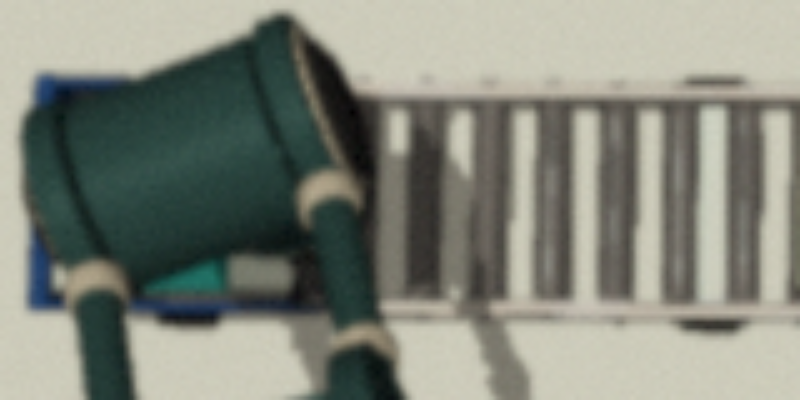

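The carton is nearly home: the side crop shows it between the cheeks, and yellow hasn't moved. I'll feel for the stop in 2 mm steps.

```bash
python3 - <<'E'
from h import *
X=lambda y:0.462+0.0099*(y-0.0075)
p=[]
for y in np.arange(0.209,0.226,0.002):
    env.movel([X(y),y,0.066],velocity=0.02); env.wait(.1)
    o=env.get_obs();f=o["force"];print(round(o["t"],2),o["tcp_pos"].round(4),f.round(2))
    if abs(f[1])>9:break
E
```

```text
9.96 [0.464 0.209 0.066] [ 0.35 -0.13  0.1 ]
10.31 [0.4638 0.2108 0.066 ] [-0.6  -3.17  0.24]
10.66 [0.4636 0.2109 0.066 ] [-1.32 -9.89  4.44]
```

The force rises to 10 N with the TCP stopped at y=0.211. I predicted 0.2115, so this is the end stop. I'll back off and verify.

```bash
python3 - <<'E'
from h import *
import cv2
env.movel([0.463,0.17,0.066],velocity=0.08)
env.movel([0.463,0.12,0.2],velocity=0.15)
env.movel([0.463,0.0,0.25],velocity=0.15)
for n in("top","side"):
    c=env.read_camera(n);cv2.imwrite(f"pics/{n}3.png",c["pixels"][:,:,::-1])
print(env.get_obs()["t"])
a=cv2.imread("pics/side3.png")[130:330,150:417];cv2.imwrite("pics/zs3.png",cv2.resize(a,(800,600)))
a=cv2.imread("pics/top3.png")[185:265,125:285];cv2.imwrite("pics/z3.png",cv2.resize(a,(800,400),interpolation=cv2.INTER_CUBIC))
E
```

```text
13.5667
```

View pics/z3.png

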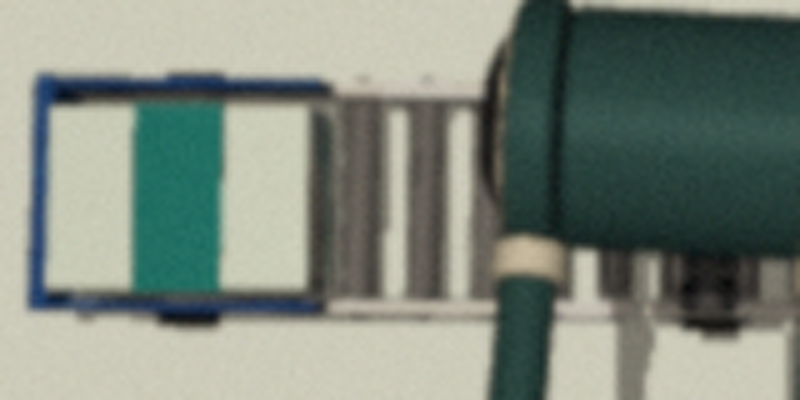

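View pics/zs3.png

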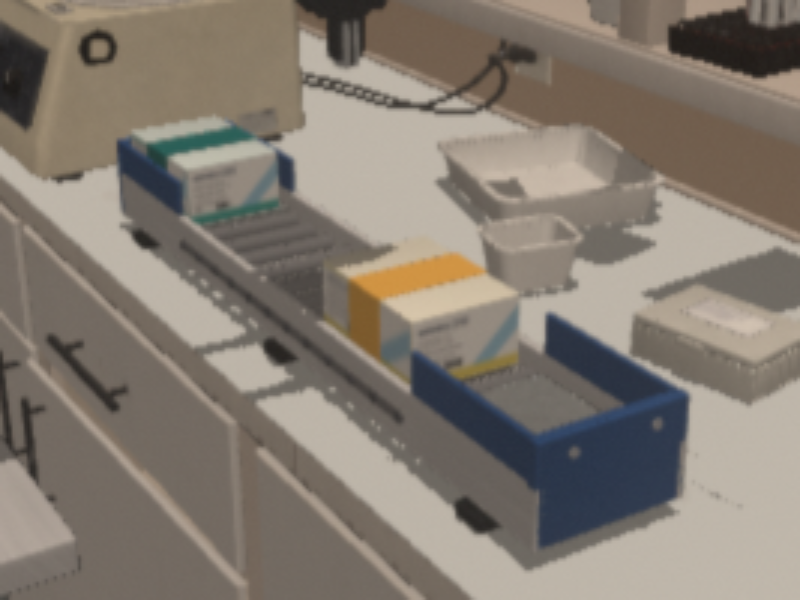

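The teal carton's outer end meets the blue stop (crop col ~47) with no gap. It is straight and flat, and the yellow carton is at the same pixels as before. The arm is clear, so I'm handing in.

```bash
python3 - <<'E'
from h import *
c=env.read_camera("top")
print(back(c,125+47/5-.4,185+40-.4,.104),back(c,125+309/5-.4,185+40-.4,.104))
env.wait(.3);env.finish_job();print(env.get_obs()["t"])
E
```

```text
[0.46128803 0.36252988 0.104     ] [0.4610893  0.22192387 0.104     ]
the job is handed in; nothing more can be done
the job is handed in; nothing more can be done
```

I pushed the teal carton along the rollers into the left blue bay with shut fingers until it met the end stop, then backed the arm clear and handed the job in at about 14 s (limit 38 s).

- **Push:** the force rose to about 10 N with the TCP stopped at y = 0.211 m; I had predicted 0.2115 m for the stop.
- **Teal carton:** the final top picture puts its outer end at y ≈ 0.3625 m, the same as the estimated stop face. Its inner end is at about 0.222 m, and it looks straight and flat in the bay.
- **Yellow carton:** it shows at the same place in the side pictures before and after. I judged this by eye and did not measure it again.
- **Disagreements:** before the push, the side camera put the carton ends up to about 13 mm off the top camera's values. I put this down to rough corner readings and used the top camera. No other check failed, and the job gives no verdict.

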